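# Finishing pass on a sawn drill core

## Robot

A 6-joint arm with a two-finger parallel gripper is mounted at the origin on the work surface. World frame = base frame: x ahead of the robot, y to its left, z up, the work surface at z = 0. Lengths are in mm, angles in rad, forces in N, time in s.
With the tool pointing down it reaches from about 300 to 825 mm from the base axis. Payload 5.4 kg.
Tool frame: the origin (TCP) lies midway between the tips of the shut fingers; the grasp point (between the pads) lies robot.hold_point_z behind it (robot.hold_point_z is the distance from the TCP to the grasp point, in mm); z points along the fingers, y is the line along which they close (so a half turn about z gives the same grasp; the last joint's range is limited). The gripper opens to 92 mm and grips with 3 to 60 N. Pads are 20 mm wide; open, the fingers measure 128 mm over their backs; the gripper's body (75 mm by 189 mm) begins 69 mm behind the grasp point.
Start: joints at [1.119, 0.158, 1.597, -0, 1.386, -0.21], TCP at [137.695, 558.253, 214.601] pointing down, gripper open.
Joint ranges: [-2.91, 2.91], [-0.94, 2.29], [0.18, 2.7], [-1.29, 4.43], [0.17, 2.64], [-3, 3]. Speed limits (rad/s): [2.57, 2.57, 3.14, 3.14, 3.14, 3.14].

## Interface

Orientations are given as a unit quaternion [x, y, z, w].
In Python, from bench import robot, imaging, nets gives the robot as it stands.
- The arm moves only by the shell command python3 -m inch 'ROWS'. ROWS is JSON, one flat list of numbers, 7 for each row, row after row: the shift along the tool's x, y, z in m, then the turn, a rotation vector about the tool's x, y, z in degrees, then the finger opening in m, from 0 to 0.0919. In form: [tx, ty, tz, wx, wy, wz, jaw, tx, ty, tz, wx, wy, wz, jaw, ...]. A call has 1 to 5 rows; each row shifts and turns the commanded pose from where the row before left it, along the tool's axes as they then stand; what a row does not reach is not made up. A row lasts 1/12 s, in which the tool goes at most 41.7 mm and 7.16 degrees, less where a joint would pass 70% of its speed; a pose out of reach is approached as far as the arm can. A call is refused whole if a number of a shift passes 0.0417 or a number of a turn 7.16, either way. A call with a gripper value outside its range is refused whole. The fingers move at their own pace and stop on an object; the grip force is fixed at half the most. Time passes only in rows, so rows that do not move let the fingers close. It gives the time, the measured TCP pose, the force, the opening and the grip force at its end, in the units of the state.
- robot.state(): the state, without advancing time (a new reading comes with each control period).
- imaging.get_image(name): name is "scene" or "top"; returns a dict with "img" (480x640x3 uint8, red, green, blue), "z_map" (480x640 float32, mm along the optical axis (not along the pixel's ray), 0 where there is no reading), "fx", "fy", "cx", "cy" (pixels), "dist" ([k1, k2, p1, p2, k3] as OpenCV has them; the pictures are not rectified), "world_from_camera" (4x4, takes a point from camera to world coordinates). Camera axes: x right, y up, looking along -z (the intrinsics and any distortion apply to the point x, -y, -z); pixel columns grow to the right and rows downward; lengths in mm; the calibration is good to about 2 mm. A picture is of the moment at which its call begins.
- robot.job_done(): hands the job in; it is judged then, once.
Trained networks look in a picture, given as the dict that the camera call returned (one of the last four; its "shot" number tells which), for a name from the list of things; names that differ only in an ending like _2 or _b are one class to them, and where a whole thing is asked for, a point or a joint stands for the part that bears it (a point fixed in the world has none). Each returns a list of dicts, best first, with "score" (0 to 1); they miss things now and then, are a little off and sometimes report something else, mostly with a low value. They report only what shows in the picture. A call takes as long as a camera call. They do not tell look-alikes from the thing itself.
- nets.silhouettes(picture, thing): "mask" (480x640 bool, what is visible of it) and "location" ([column, row] in pixels, amid what is visible of it).
The state is a dict: "t": time; "q": joint angles; "qd": joint speeds; "joint_torque": joint torques, N m; "eef_pos": TCP position; "orientation": TCP orientation; "force": force on the tool from outside, world axes, zero at the start; "moment": the same for the moment, N m; "gripper_width": finger opening in mm; "finger_force": force on a finger pad.
Only numpy, scipy, OpenCV 4.12 (cv2) and the standard library are available. Lean on these libraries where they do the work, as an engineer would, in place of code of your own. Each camera call takes 0.05 s, during which the arm holds its last target. There are 200 camera calls.

## Task

Take the hand pad out of its tray and give the sawn face of the clamped drill core a finishing pass: set the pad down flat and lengthwise on the end of the face nearest the robot, flush with that end, and push it along the middle until it is flush with the far end, keeping a steady pressure of about 10 N without letting off on the way. Then lift it clear and lay it back flat in its tray, leaving the jar, sample box and sieve where they are.

Things in the scene. Friction and masses are not known exactly. Their poses are not given: they have to be found in the camera images.
- pad_grip (a point): Grip point of the loose hand pad (foam-backed diamond rubbing pad, about 0.25 kg, face down in the tray): in its black upright flat-sided handle, 80 mm long (x), 28 mm wide (y), 42 mm high, to be gripped across the 28 mm. The point is 53 mm above the unpressed abrasive face, 23 mm above the backing plate, 19 mm below the handle's top. z up; the pad is the same turned half round.
- pad_face (a point): Centre of the underside of the pad's abrasive face, axes as pad_grip. Face and black foam are 90 x 70 mm (x, y) and 18 mm thick together; above them a grey backing plate 94 x 74 mm, 12 mm thick, then the handle. The face moves up towards the handle as the foam is pressed.
- foam (a joint): How far the pad's foam is pressed together, in m: 0 free, about 0.001 lying under its own weight, 0.011 at the stop. The foam is a spring of 2 N per mm, so 10 N of pressure presses it 5 mm.
- core_face (a point): Centre of the flat sawn face of the half drill core: grey stone, 200 mm long (x), 64 mm wide (y), level, face up, 42 mm above the table. x runs along the core away from the robot, z up. The core is clamped in a fixed wooden cradle (board 280 x 130 mm, 10 mm thick; battens, end stops and clamp stay at least 8 mm below the face).
- near_end (a point): Middle of the near edge of the sawn face (the end nearest the robot), at face height, 100 mm from core_face.
- far_end (a point): Middle of the far edge of the sawn face, at face height, 100 mm from core_face.
- tray_floor (a point): Centre of the inner floor of the pad's tray, a fixed low white plastic tray 170 x 140 mm (x, y), 160 x 130 mm inside, walls 14 mm high, floor 5 mm above the table. z up.
- jar: Glass jar with a steel lid, 72 mm across, 95 mm high, standing beyond the work. Origin at the centre of its underside. To be left alone.
- samples: Cardboard sample box with six cells, 120 x 160 mm, 35 mm high, to one side of the work. Origin at the centre of its underside. To be left alone.
- sieve: Brass test sieve, 150 mm across, 45 mm high, to one side of the work. Origin at the centre of its underside. To be left alone.
Not all that is in view belongs to the job. Leave any blue or orange look-alike of the part that bears pad_grip alone.

How it is judged (in metres and radians):
On the way, in this order (a step that is already met when the one before it is completed fails the run):
1. the pad is lifted out of the tray (z of pad_face in the frame of tray_floor above 0.03 m), for 0.1 s.
2. the pad is pressed flat and lengthwise on the near end of the face (pad centre 43 to 70 mm before the middle, within 14 mm of the centre line, 0.25 rad of the core's direction; pressure 4 to 18 N) (x of pad_face in the frame of core_face between -0.07 and -0.043 m and y of pad_face in the frame of core_face between -0.014 and 0.014 m and z of pad_face in the frame of core_face between -0.003 and 0.002 m and angle between the x axis of pad_face and the x axis of core_face, either way round below 0.25 rad and angle between pad_face's own z axis and vertical below 0.08 rad and value of joint foam between 0.002 and 0.009 m), for 0.1 s.
3. the pad passes the middle of the face, pressed likewise (x of pad_face in the frame of core_face between -0.012 and 0.012 m and y of pad_face in the frame of core_face between -0.014 and 0.014 m and z of pad_face in the frame of core_face between -0.003 and 0.002 m and angle between the x axis of pad_face and the x axis of core_face, either way round below 0.25 rad and angle between pad_face's own z axis and vertical below 0.08 rad and value of joint foam between 0.002 and 0.009 m).
4. the pad comes to the far end of the face (pad centre 43 to 70 mm past the middle), pressed likewise (x of pad_face in the frame of core_face between 0.043 and 0.07 m and y of pad_face in the frame of core_face between -0.014 and 0.014 m and z of pad_face in the frame of core_face between -0.003 and 0.002 m and angle between the x axis of pad_face and the x axis of core_face, either way round below 0.25 rad and angle between pad_face's own z axis and vertical below 0.08 rad and value of joint foam between 0.002 and 0.009 m).
At the end, for the whole second after the job is handed in: The pad lies face down and flat on the floor of its tray (face within 4 mm of the floor, tilt below 0.06 rad, centre within 45 x 40 mm of the tray's centre), released and at rest (x of pad_face in the frame of tray_floor between -0.045 and 0.045 m and y of pad_face in the frame of tray_floor between -0.04 and 0.04 m and z of pad_face in the frame of tray_floor below 0.004 m and angle between pad_face's own z axis and vertical below 0.06 rad and linear speed of lap_pad below 0.02 m/s); the robot touches nothing.
It fails at once if pressure let off part-way: the pad is over the middle 70 mm of the face, less than 12 mm above it, with less than 3 N on it (x of pad_face in the frame of core_face between -0.035 and 0.035 m and y of pad_face in the frame of core_face between -0.045 and 0.045 m and z of pad_face in the frame of core_face below 0.012 m and value of joint foam below 0.0015 m).
It fails at once if the pad is pressed on the core with more than 20 N (horizontal distance between pad_face and core_face below 0.11 m and value of joint foam above 0.01 m).
It fails at once if the jar is disturbed (distance of jar from where it was at the start of the episode above 0.03 m).
It fails at once if the sample box is disturbed (distance of samples from where it was at the start of the episode above 0.03 m).
It fails at once if the sieve is disturbed (distance of sieve from where it was at the start of the episode above 0.03 m).
It also fails if it takes over 61 s, if anything falls off the work surface, if the arm or the gripper's body presses on something with over 40 N, if the wrist force passes 120 N, or if a joint passes its speed limit or range.

## Working session

There is one attempt and no reset: what is moved stays moved. The work goes in short steps, Python scripts to look and compute and a shell command to move; the robot and the scene stay as the last step left them, time stands still between calls to the robot, and variables do not carry over. Pictures are saved under pics/ and viewed, at most 10 in all, crops included, and the job is handed in when it is done.

```bash
mkdir -p pics; ls; cat > h.py <<'E'
import numpy as np, cv2
from bench import robot, imaging, nets
def shot(n,save=None):
    p=imaging.get_image(n)
    if save: cv2.imwrite('pics/'+save,p['img'][:,:,::-1])
    return p
def world(p):
    K=np.array([[p['fx'],0,p['cx']],[0,p['fy'],p['cy']],[0,0,1]],float)
    v,u=np.mgrid[0:480,0:640]
    uv=np.stack([u,v],-1).reshape(-1,1,2).astype(np.float64)
    xy=cv2.undistortPoints(uv,K,np.array(p['dist'],float)).reshape(480,640,2)
    z=p['z_map'].astype(float)
    c=np.stack([xy[...,0]*z,-xy[...,1]*z,-z,np.ones_like(z)],-1)
    w=(c@np.array(p['world_from_camera']).T)[...,:3]
    w[z==0]=np.nan
    return w
E
python3 - <<'E'
from h import *
for n in ['top','scene']:
    p=shot(n,n+'0.png'); w=world(p)
    for t in ['pad_grip','pad_face','core_face','tray_floor','jar','samples','sieve']:
        try:
            for d in nets.silhouettes(p,t)[:4]:
                m=d['mask']; q=w[m]; q=q[~np.isnan(q[:,0])]
                print(n,t,round(d['score'],2),np.round(d['location']),m.sum(),np.round(np.median(q,0)),np.round(np.percentile(q,2,0)),np.round(np.percentile(q,98,0)))
        except Exception as e: print(n,t,e)
s=robot.state();print(s['t'],s['eef_pos'],s['orientation'],s['force'],s['gripper_width'],robot.hold_point_z)
E
```

```text
pics
top pad_grip 0.9 [233. 316.] 1152 [367. 197.  33.] [319. 163.  27.] [410. 240.  76.]
top pad_grip 0.88 [262. 159.] 1094 [754. 116.  33.] [711.  72.  13.] [806. 164.  76.]
top pad_grip 0.76 [234. 236.] 1168 [561. 192.  36.] [519. 163.  10.] [607. 237.  80.]
top core_face 0.62 [384. 258.] 2102 [ 499. -167.   43.] [ 407. -209.   39.] [ 593. -126.   47.]
top tray_floor 0.76 [236. 257.] 2673 [552. 201.   7.] [471. 124.   2.] [648. 281.  17.]
top jar 0.57 [325. 165.] 840 [722. -29.  94.] [698. -61.  14.] [760.   2. 100.]
top samples 0.74 [117. 240.] 3553 [571. 495.  10.] [510. 409.  -0.] [630. 575.  37.]
top sieve 0.71 [512. 219.] 3394 [ 591. -494.   16.] [ 521. -560.    3.] [ 660. -414.   48.]
top sieve 0.51 [383. 259.] 2257 [ 502. -166.   43.] [ 406. -212.   30.] [ 598. -123.   47.]
scene pad_grip 0.91 [372. 203.] 1176 [572. 185.  36.] [524. 162.   7.] [609. 228.  78.]
scene pad_grip 0.78 [422. 260.] 1474 [767. 103.  33.] [714.  68.   3.] [810. 137.  74.]
scene pad_grip 0.69 [313. 171.] 965 [376. 188.  32.] [298. 159.   0.] [413. 230.  74.]
scene pad_face 0.64 [420. 270.] 175 [774. 
[... 241 characters left out ...]
56. 278.] 2361 [ 507. -169.   43.] [ 406. -212.   31.] [ 598. -124.   45.]
scene tray_floor 0.91 [367. 219.] 1556 [577. 173.   6.] [468. 116.   1.] [652. 284.  17.]
scene jar 0.89 [380. 289.] 1499 [741. -51.  73.] [706. -66.   9.] [768.  -5.  97.]
scene jar 0.49 [258. 280.] 2381 [ 506. -169.   43.] [ 406. -212.   31.] [ 597. -123.   45.]
scene samples 0.8 [426. 154.] 1893 [572. 486.  21.] [507. 407.   1.] [634. 575.  36.]
scene sieve 0.79 [164. 422.] 7381 [ 585. -492.   15.] [ 517. -558.   11.] [ 663. -419.   48.]
0.8 [137.70526244 558.26243391 214.6225854 ] [1.20595888e-01 9.92701683e-01 1.42188287e-05 2.00527257e-05] [-0.95332253 -0.47260693  0.71865801] 91.9707870506798 18.700000000000003
```

```bash
cat > fit.py <<'E'
from h import *
def rect(q):
    c,s,a=cv2.minAreaRect(q[:,:2].astype(np.float32)); a=a if s[0]>=s[1] else a-90
    return np.round(c,1),np.round(sorted(s),1),round((a+90)%180-90,2)
def sel(w,c,r,z0,z1):
    q=w.reshape(-1,3); q=q[~np.isnan(q[:,0])]
    return q[(np.hypot(q[:,0]-c[0],q[:,1]-c[1])<r)&(q[:,2]>z0)&(q[:,2]<z1)]
E
python3 - <<'E'
from fit import *
for n in ['top','scene']:
    p=shot(n); w=world(p)
    im=p['img'][:,:,::-1]
    if n=='top': cv2.imwrite('pics/crop.png',cv2.resize(im[130:350,170:450],None,fx=2.7,fy=2.7,interpolation=cv2.INTER_CUBIC))
    for nm,c,r,a,b in [('handle',(561,195),70,62,90),('plate',(561,195),70,28,90),('pad',(561,195),90,26,90),('core',(500,-167),130,38.5,55)]:
        q=sel(w,c,r,a,b); print(n,nm,len(q),rect(q),np.round(q.mean(0),1),np.round(np.median(q[:,2]),1))
    q=sel(w,(561,195),130,11,18);print(n,'traywall',rect(q))
E
```

```text
top handle 421 (array([562.9, 199.8]), array([28.7, 79.9]), 5.12) [562.2 198.6  76. ] 76.5
top plate 1154 (array([562.9, 199.9]), array([74.4, 94.4]), 4.3) [560.5 196.4  50.5] 36.9
top pad 1159 (array([562.9, 199.9]), array([74.4, 94.4]), 4.3) [560.5 196.3  50.4] 36.9
top core 2123 (array([ 500.4, -167. ]), array([ 64.5, 200. ]), 12.27) [ 499.8 -166.9   43.2] 43.2
top traywall (array([555.6, 214.3]), array([165.8, 170.5]), 16.57)
scene handle 337 (array([563. , 198.4]), array([31.5, 81.5]), 3.9) [566.2 194.6  73.2] 74.9
scene plate 946 (array([562.2, 198.4]), array([76.1, 94.9]), 5.37) [568.9 187.5  51.7] 47.8
scene pad 970 (array([562.2, 198.4]), array([76.1, 94.9]), 5.37) [568.9 187.1  51.1] 46.8
scene core 2185 (array([ 499.1, -167.2]), array([ 66.5, 202.3]), 12.01) [ 503.3 -167.5   42.8] 42.8
scene traywall (array([558.2, 201.7]), array([145.1, 171.1]), 16.18)
```

View pics/crop.png

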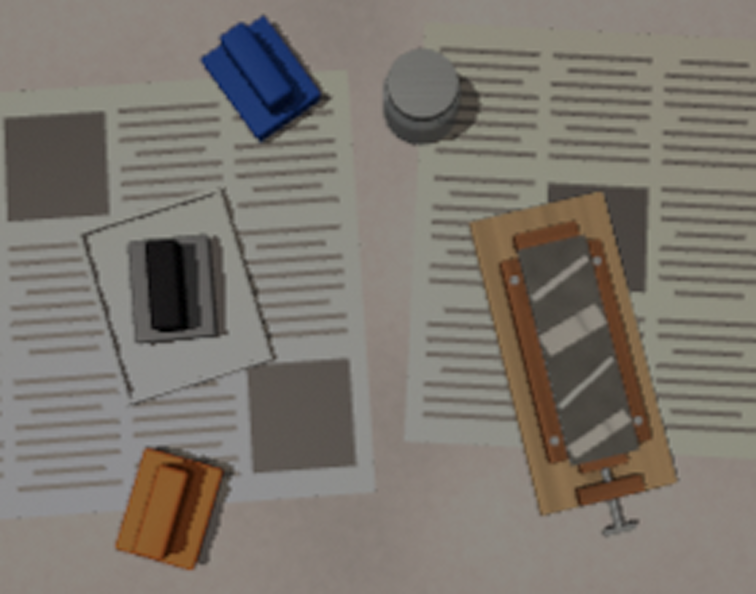

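View pics/scene0.png

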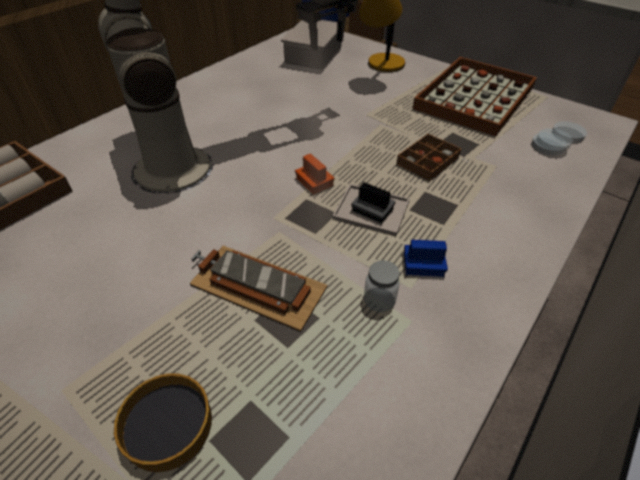

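Three look-alikes in the top picture: orange at (234,316), blue at (262,159), and black on a grey plate in the white tray at (234,236). The black one fits the description, since it is in the tray and not blue or orange, and the crop confirms it. The core is at about (384,258), its near end towards the clamp screw, with the jar at (325,165). Pad centre is about (563,199.5) at 4.5°, core (500,-167) at 12.2°, and the handle top at z 76 agrees with the sizes given.

```bash
cat > go.py <<'E'
import sys, numpy as np
from scipy.spatial.transform import Rotation as R
from bench import robot
# args: x y z yaw_of_pad_x(deg) : remaining delta; shift given in axes as they would be after the turn
x,y,z,a=map(float,sys.argv[1:5]); s=robot.state(); r=R.from_quat(s['orientation']); M=r.as_matrix()
t=np.radians(a+90); T=np.array([[-np.sin(t),np.cos(t),0],[np.cos(t),np.sin(t),0],[0,0,-1]]).T
d=np.array([x,y,z])-s['eef_pos']
print('t',s['t'],'pos',np.round(s['eef_pos'],1),'F',np.round(s['force'],1),'w',round(s['gripper_width'],1),'ff',np.round(s['finger_force'],1),'q6',round(s['q'][5],2))
print('turn',np.round(np.degrees((r.inv()*R.from_matrix(T)).as_rotvec()),2),'shift now',np.round(M.T@d,1),'after turn',np.round(T.T@d,1))
E
python3 -m inch '[0,0,0,0,0,-3.66,0.0919, 0,0,0,0,0,-3.66,0.0919, 0,0,0,0,0,-3.66,0.0919, 0,0,0,0,0,-3.66,0.0919, 0,0,0,0,0,-3.66,0.0919]'; python3 go.py 562.9 199.5 39 4.5
```

```text
t: 1.32
eef_pos: [137.7, 558.3, 214.6]
orientation: [-0.04, 0.999, 0.0, -0.0]
force: [-0.4, -0.3, -0.2]
gripper_width: 92.0
finger_force: 0.0
t 1.3167 pos [137.7 558.3 214.6] F [-0.4 -0.3 -0.2] w 92.0 ff 0.0 q6 -0.53
turn [0.   0.   0.13] shift now [-394.9 -391.9  175.6] after turn [-395.7 -391.   175.6]
```

```bash
for i in 1 2 3; do python3 -m inch '[-0.025,-0.025,0.003,0,0,0,0.0919,-0.025,-0.025,0.003,0,0,0,0.0919,-0.025,-0.025,0.003,0,0,0,0.0919,-0.025,-0.025,0.003,0,0,0,0.0919,-0.025,-0.025,0.003,0,0,0,0.0919]' >/dev/null; done;  python3 go.py 562.9 199.5 39 4.5
```

```text
t 2.5667 pos [541.8 212.1 169.5] F [-0.6  1.   0.3] w 91.7 ff 0.0 q6 -1.48
turn [ 0.01  0.01 -0.07] shift now [-20.  -14.2 130.5] after turn [-20.  -14.2 130.5]
```

```bash
python3 -m inch '[-0.010,-0.0085,0.02,0,0,0,0.0919,-0.008,-0.006,0.025,0,0,0,0.0919,0,0,0.025,0,0,0,0.0919,0,0,0.015,0,0,0,0.0919,0,0,0,0,0,0,0.0919]' >/dev/null;  python3 go.py 562.9 199.5 39 4.5
python3 - <<'E'
from fit import *
p=shot('top','a1.png'); p=shot('scene'); cv2.imwrite('pics/a2.png',cv2.resize(p['img'][130:300,260:480,::-1],None,fx=3,fy=3))
E
```

```text
t 2.9833 pos [556.8 199.6  80.3] F [-0.5  0.  -0.4] w 91.8 ff 0.0 q6 -1.51
turn [-0.03 -0.45 -0.09] shift now [-6.4 -0.5 41.2] after turn [-6.1 -0.6 41.3]
```

View pics/a2.png

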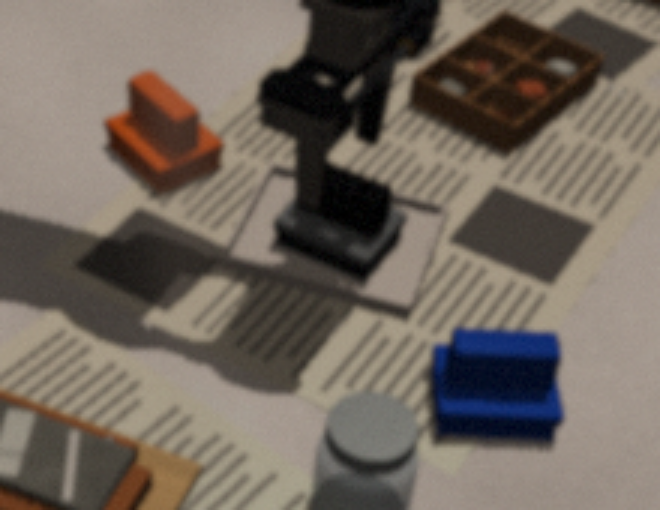

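The open fingers are above the pad, one on each side of the black handle at about (350,195) in the crop. Going down.

```bash
python3 -m inch '[0,0,0.015,0,0,0,0.0919,0,0,0.015,0,0,0,0.0919,0,0,0,0,0,0,0.0919,0,0,0,0,0,0,0.0919]' >/dev/null;  python3 go.py 562.9 199.5 40 4.5
```

```text
t 3.4167 pos [560.1 200.6  55.7] F [1.1 0.1 1.1] w 91.7 ff 0.0 q6 -1.51
turn [ 0.    0.05 -0.03] shift now [-2.7 -1.4 15.7] after turn [-2.7 -1.4 15.7]
```

```bash
python3 -m inch '[-0.0025,-0.0013,0.008,0,0,0,0.0919,0,0,0.007,0,0,0,0.0919,0,0,0,0,0,0,0.0919,0,0,0,0,0,0,0.0919]' >/dev/null;  python3 go.py 562.9 199.5 40 4.5
python3 -m inch '[0,0,0,0,0,0,0,0,0,0,0,0,0,0,0,0,0,0,0,0,0,0,0,0,0,0,0,0,0,0,0,0,0,0,0]'
python3 -m inch '[0,0,0,0,0,0,0,0,0,0,0,0,0,0,0,0,0,0,0,0,0,0,0,0,0,0,0,0,0,0,0,0,0,0,0]'
```

```text
t 3.75 pos [562.1 199.2  39.3] F [ 0.4 -0.  -0.9] w 92.0 ff 0.0 q6 -1.51
turn [-0.   -0.04 -0.06] shift now [-0.9  0.2 -0.7] after turn [-0.9  0.2 -0.7]
t: 4.17
eef_pos: [562.4, 199.3, 39.8]
orientation: [-0.039, 0.999, 0.0, 0.0]
force: [0.2, -1.0, -0.1]
gripper_width: 60.6
finger_force: 0.0
t: 4.58
eef_pos: [562.3, 199.6, 39.6]
orientation: [-0.039, 0.999, 0.0, 0.0]
force: [-0.9, 1.0, -0.1]
gripper_width: 27.6
finger_force: 30.0
```

```bash
python3 -m inch '[0,0,-0.01,0,0,0,0,0,0,-0.025,0,0,0,0,0,0,-0.03,0,0,0,0,0,0,-0.03,0,0,0,0,0,0,-0.015,0,0,0,0]'
python3 -m inch '[0,0,0,0,0,-2.57,0,0,0,0,0,0,-2.57,0,0,0,0,0,0,-2.57,0,0,0,0,0,0,0,0,0,0,0,0,0,0,0]' | head -5;  python3 go.py 446.3 -178.6 73 12.2
```

```text
t: 5.0
eef_pos: [563.9, 199.4, 154.0]
orientation: [-0.039, 0.999, 0.0, 0.002]
force: [-0.2, -0.5, -2.7]
gripper_width: 27.8
finger_force: 30.0
t: 5.42
eef_pos: [561.9, 199.2, 149.5]
orientation: [-0.105, 0.994, -0.0, -0.0]
force: [-0.3, 0.3, -2.1]
gripper_width: 27.6
t 5.4167 pos [561.9 199.2 149.5] F [-0.3  0.3 -2.1] w 27.6 ff 30.0 q6 -1.64
turn [-0.01 -0.04 -0.12] shift now [ 192.1 -345.2   76.7] after turn [ 192.9 -344.8   76.5]
```

```bash
for i in 1 2 3; do python3 -m inch '[0.0128,-0.023,0,0,0,0,0,0.0128,-0.023,0,0,0,0,0,0.0128,-0.023,0,0,0,0,0,0.0128,-0.023,0,0,0,0,0,0.0128,-0.023,0,0,0,0,0]' >/dev/null; done; python3 -m inch '[0,0,0.015,0,0,0,0,0,0,0.015,0,0,0,0,0,0,0.015,0,0,0,0,0,0,0,0,0,0,0,0,0,0,0,0,0,0]' | head -5;  python3 go.py 446.3 -178.6 73 12.2
python3 - <<'E'
from fit import *
p=shot('scene'); cv2.imwrite('pics/b1.png',cv2.resize(p['img'][180:340,170:390,::-1],None,fx=3,fy=3))
w=world(p); q=sel(w,(446,-178),100,62,92); print(len(q),rect(q)); 
p=shot('top'); w=world(p); q=sel(w,(446,-178),100,85,102); print(len(q),rect(q)); print(rect(sel(w,(446,-178),100,62,102)))
E
```

```text
t: 7.08
eef_pos: [446.5, -178.0, 104.1]
orientation: [-0.105, 0.994, 0.001, -0.001]
force: [0.8, 0.6, -2.5]
gripper_width: 28.0
t 7.0833 pos [ 446.5 -178.   104.1] F [ 0.8  0.6 -2.5] w 28.0 ff 30.0 q6 -2.41
turn [ 0.09 -0.09 -0.09] shift now [ 0.3 -0.6 31.1] after turn [ 0.4 -0.6 31.1]
327 (array([ 469.5, -196.6]), array([ 57.7, 113.2]), 51.18)
140 (array([ 445., -165.]), array([44.5, 97.4]), 18.55)
(array([ 445., -165.]), array([44.5, 97.4]), 18.55)
```

View pics/b1.png

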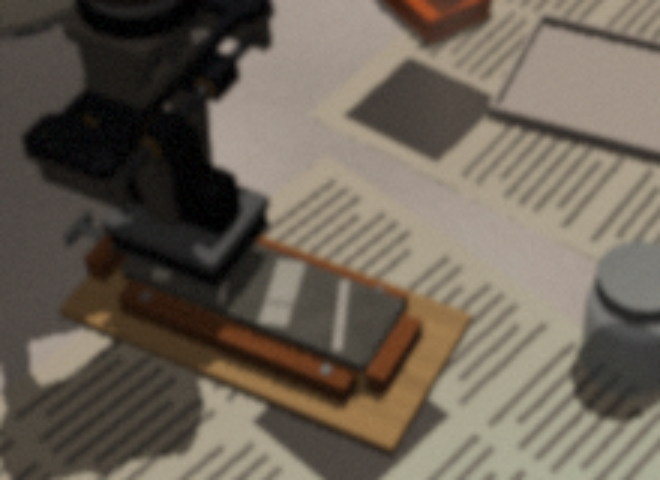

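The pad is held level at about (185,235) in the crop, over the near end of the core and lined up with it. The jar is well clear. Pressing down while watching the force.

```bash
python3 -m inch '[0,0,0.010,0,0,0,0,0,0,0.010,0,0,0,0,0,0,0.004,0,0,0,0,0,0,0,0,0,0,0,0,0,0,0,0,0,0]' | sed -n '2p;4p'; python3 -m inch '[0,0,0.002,0,0,0,0,0,0,0.002,0,0,0,0,0,0,0,0,0,0,0,0,0,0,0,0,0,0]' | sed -n '2p;4p'; python3 -m inch '[0,0,0.001,0,0,0,0,0,0,0.001,0,0,0,0,0,0,0,0,0,0,0,0,0,0,0,0,0,0]' | sed -n '2p;4p'; python3 go.py 446.3 -178.6 73 12.2
```

```text
eef_pos: [446.9, -178.1, 80.1]
force: [-0.8, -0.3, -1.2]
eef_pos: [447.7, -178.7, 77.1]
force: [1.4, -0.3, -2.2]
eef_pos: [447.6, -178.7, 75.1]
force: [-0.4, 0.1, 4.3]
t 8.2667 pos [ 447.6 -178.7   75.1] F [-0.4  0.1  4.3] w 27.9 ff 30.0 q6 -2.41
turn [-0.04  0.04 -0.04] shift now [1.3 0.4 2.1] after turn [1.3 0.4 2.1]
```

```bash
python3 -m inch '[0.001,0,0.001,0,0,0,0,0,0,0.0007,0,0,0,0,0,0,0,0,0,0,0,0,0,0,0,0,0,0,0,0,0,0,0,0,0]' | sed -n '2p;4p'; python3 -m inch '[0,0,0,0,0,0,0,0,0,0,0,0,0,0]' | sed -n '2p;4p';python3 go.py 553.7 -155.4 73.4 12.2
```

```text
eef_pos: [447.4, -178.8, 73.8]
force: [2.2, 2.1, 5.2]
eef_pos: [447.4, -178.8, 73.8]
force: [3.7, 1.6, 5.1]
t 8.85 pos [ 447.4 -178.8   73.8] F [3.7 1.6 5.1] w 28.1 ff 30.0 q6 -2.42
turn [-0.06  0.14 -0.05] shift now [-108.8    0.5    0.6] after turn [-108.8    0.4    0.4]
```

```bash
python3 -m inch '[0,0,0.0005,0,0,0,0,-0.003,0,0,0,0,0,0,-0.004,0,0,0,0,0,0,-0.004,0,0,0,0,0,0,-0.004,0,0,0,0,0,0]' | sed -n '2p;4p'; python3 go.py 553.7 -155.4 73.4 12.2
```

```text
eef_pos: [459.6, -176.1, 72.6]
force: [-6.7, -1.8, 8.0]
t 9.2667 pos [ 459.6 -176.1   72.6] F [-6.7 -1.8  8. ] w 28.1 ff 30.0 q6 -2.39
turn [-0.01 -0.23 -0.  ] shift now [-96.4   0.3  -1.2] after turn [-96.4   0.3  -0.8]
```

```bash
for i in 1 2; do python3 -m inch '[-0.004,0,0,0,0,0,0,-0.004,0,0,0,0,0,0,-0.004,0,0,0,0,0,0,-0.004,0,0,0,0,0,0,-0.004,0,0,0,0,0,0]' | sed -n '2p;4p'; done; python3 go.py 553.7 -155.4 73.4 12.2
```

```text
eef_pos: [479.1, -171.9, 72.6]
force: [-6.9, -1.6, 7.4]
eef_pos: [498.7, -167.7, 72.6]
force: [-6.6, -1.6, 8.5]
t 10.1 pos [ 498.7 -167.7   72.6] F [-6.6 -1.6  8.5] w 27.8 ff 30.0 q6 -2.33
turn [-0.01 -0.23 -0.01] shift now [-56.4   0.4  -1. ] after turn [-56.4   0.4  -0.8]
```

```bash
for i in 1 2; do python3 -m inch '[-0.004,0,0,0,0,0,0,-0.004,0,0,0,0,0,0,-0.004,0,0,0,0,0,0,-0.004,0,0,0,0,0,0,-0.004,0,0,0,0,0,0]' | sed -n '2p;4p'; done; python3 -m inch '[-0.004,0,0,0,0,0,0,-0.004,0,0,0,0,0,0,-0.004,0,0,0,0,0,0,-0.003,0,0,0,0,0,0,0,0,0,0,0,0,0]' | sed -n '2p;4p'; python3 go.py 553.7 -155.4 73.4 12.2
python3 - <<'E'
from fit import *
p=shot('scene'); cv2.imwrite('pics/c1.png',cv2.resize(p['img'][180:340,170:390,::-1],None,fx=3,fy=3))
E
```

```text
eef_pos: [518.2, -163.5, 72.6]
force: [-6.7, -0.9, 8.4]
eef_pos: [537.8, -159.3, 72.6]
force: [-6.1, -1.5, 7.9]
eef_pos: [553.0, -156.1, 72.7]
force: [-4.6, -0.2, 8.2]
t 11.35 pos [ 553.  -156.1   72.7] F [-4.6 -0.2  8.2] w 28.2 ff 30.0 q6 -2.27
turn [-0.03 -0.17 -0.01] shift now [-0.9  0.5 -0.7] after turn [-0.9  0.5 -0.7]
```

View pics/c1.png

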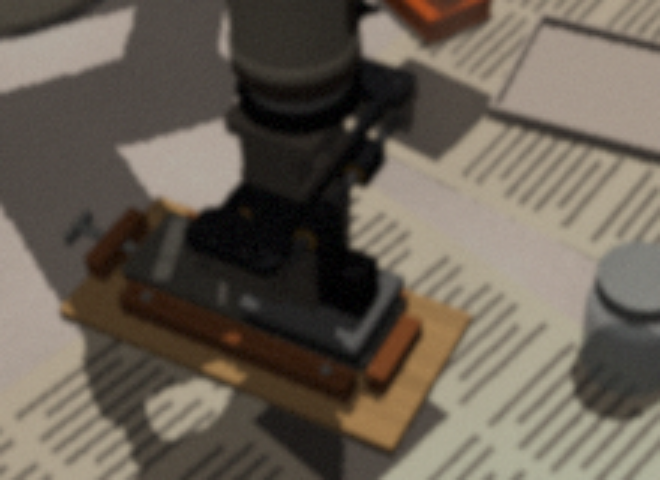

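The pad is flush with the far edge at about (400,300) in the crop, and flat on the face at about 10 N. Lifting and returning it.

```bash
python3 -m inch '[0,0,-0.008,0,0,0,0,0,0,-0.016,0,0,0,0,0,0,-0.022,0,0,0,0,0,0,-0.022,0,0,0,0,0,0,-0.012,0,0,0,0]' | sed -n '2p;4p'; python3 go.py 559 200.5 40 12.2
python3 - <<'E'
from fit import *
for n in ['top','scene']:
    w=world(shot(n)); q=sel(w,(557,201),125,8,18); print(n,len(q),rect(q)); 
E
```

```text
eef_pos: [554.0, -155.7, 154.1]
force: [0.9, -0.5, -1.9]
t 11.8167 pos [ 554.  -155.7  154.1] F [ 0.9 -0.5 -1.9] w 27.6 ff 30.0 q6 -2.27
turn [-0.05  0.05 -0.04] shift now [-79.8 347.2 113.8] after turn [-80.1 347.1 114.1]
top 1096 (array([565.1, 183.6]), array([179.7, 214.6]), 15.89)
scene 647 (array([558.5, 201.2]), array([147.3, 171.4]), 17.03)
```

Tray centre about (558,201), as before.

```bash
for i in 1 2 3; do python3 -m inch '[-0.0053,0.0231,0,0,0,0,0,-0.0053,0.0231,0,0,0,0,0,-0.0053,0.0231,0,0,0,0,0,-0.0053,0.0231,0,0,0,0,0,-0.0053,0.0231,0,0,0,0,0]' | sed -n '2p;4p'; done; python3 -m inch '[0,0,0.02,0,0,0,0,0,0,0.025,0,0,0,0,0,0,0.025,0,0,0,0,0,0,0.02,0,0,0,0,0,0,0.005,0,0,0,0]' | sed -n '2p;4p'; python3 -m inch '[0,0,0.003,0,0,0,0,0,0,0,0,0,0,0,0,0,0,0,0,0,0]'| sed -n '2p;4p'; python3 go.py 559 200.5 40 12.2
```

```text
eef_pos: [553.8, -35.5, 150.0]
force: [1.2, 0.4, -2.9]
eef_pos: [555.4, 82.7, 150.0]
force: [0.9, -0.1, -3.0]
eef_pos: [557.0, 201.0, 149.9]
force: [0.7, 0.0, -2.9]
eef_pos: [553.7, 199.3, 51.1]
force: [-1.2, 0.6, -3.7]
eef_pos: [559.4, 200.1, 55.4]
force: [0.3, 0.6, -2.3]
t 13.8333 pos [559.4 200.1  55.4] F [ 0.3  0.6 -2.3] w 27.8 ff 30.0 q6 -1.64
turn [-0.01  0.09 -0.05] shift now [ 0.3  0.5 15.4] after turn [ 0.3  0.5 15.4]
```

```bash
python3 -m inch '[0,0,0.006,0,0,0,0,0,0,0.005,0,0,0,0,0,0,0.002,0,0,0,0,0,0,0.0015,0,0,0,0,0,0,0,0,0,0,0]' | sed -n '2p;4p'; python3 -m inch '[0,0,0.001,0,0,0,0,0,0,0,0,0,0,0,0,0,0,0,0,0,0]'| sed -n '2p;4p'; python3 go.py 559 200.5 39.6 12.2
```

```text
eef_pos: [558.4, 200.0, 39.9]
force: [-1.7, 0.0, 0.1]
eef_pos: [558.6, 200.0, 39.2]
force: [-2.0, -0.9, 1.1]
t 14.5 pos [558.6 200.   39.2] F [-2.  -0.9  1.1] w 27.5 ff 30.0 q6 -1.64
turn [-0.    0.   -0.04] shift now [-0.5  0.4 -0.4] after turn [-0.5  0.4 -0.4]
```

Set down; the force is about zero. Opening, then rising straight up.

```bash
for i in 1 2 3; do python3 -m inch '[0,0,0,0,0,0,0.0919,0,0,0,0,0,0,0.0919,0,0,0,0,0,0,0.0919,0,0,0,0,0,0,0.0919,0,0,0,0,0,0,0.0919]' | sed -n '2p;5p'; done; for i in 1 2; do python3 -m inch '[0,0,-0.010,0,0,0,0.0919,0,0,-0.02,0,0,0,0.0919,0,0,-0.02,0,0,0,0.0919,0,0,-0.02,0,0,0,0.0919,0,0,-0.02,0,0,0,0.0919]' | sed -n '2p;4p'; done
python3 -m inch '[0.025,0,0,0,0,0,0.0919,0.025,0,0,0,0,0,0.0919,0.025,0,0,0,0,0,0.0919,0.025,0,0,0,0,0,0.0919,0.025,0,0,0,0,0,0.0919]' | sed -n '2p;4p'
python3 -m inch '[0,0,0,0,0,0,0.0919,0,0,0,0,0,0,0.0919]' | sed -n '2p;4p'
python3 - <<'E'
from fit import *
p=shot('scene'); w=world(p); cv2.imwrite('pics/d1.png',p['img'][:,:,::-1])
for c,r,a,b in [((559,200),70,62,90),((559,200),70,28,90),((558,201),125,8,18)]:
    q=sel(w,c,r,a,b); print(rect(q),np.round(np.median(q[:,2]),1),np.round(np.percentile(q[:,2],98),1))
E
```

```text
eef_pos: [558.8, 200.1, 39.0]
gripper_width: 59.4
eef_pos: [558.6, 200.0, 38.9]
gripper_width: 91.2
eef_pos: [558.6, 200.0, 38.9]
gripper_width: 92.0
eef_pos: [558.6, 200.0, 130.7]
force: [-0.2, 0.9, -0.4]
eef_pos: [558.2, 200.0, 219.9]
force: [0.8, -0.3, -0.6]
eef_pos: [435.0, 173.4, 218.8]
force: [-0.8, 0.1, 0.5]
eef_pos: [435.9, 173.7, 219.1]
force: [1.2, -0.7, 0.2]
(array([559.5, 195.6]), array([31.5, 80.1]), 13.94) 75.0 78.0
(array([559.6, 194.8]), array([76.3, 95.2]), 13.87) 48.1 77.6
(array([558.3, 201. ]), array([145.6, 170.7]), 16.53) 13.1 17.2
```

View pics/d1.png

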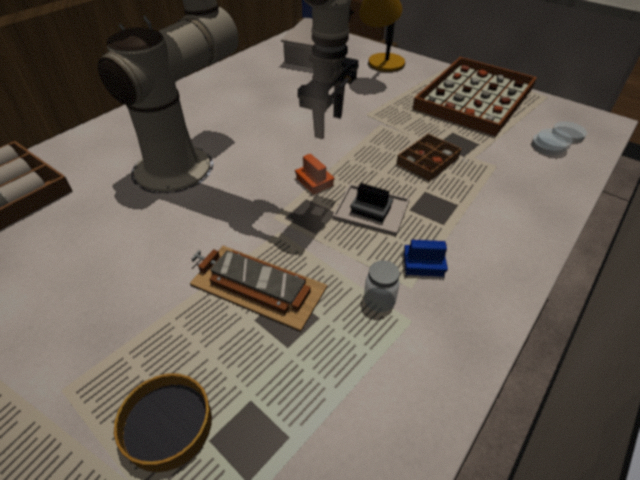

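The pad lies flat in its tray at (371,203). The jar, sample box and sieve have not moved, and the arm is clear.

```bash
python3 -c "
from bench import robot
print(robot.job_done())"
```

```text
the job is handed in; nothing more can be done
None
```

The job is handed in, with no verdict returned: the pad went from the near end to the far end of the core face at about 10 N and is back flat in its tray, with the jar, sample box and sieve left alone.

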